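Set a fan-stand leg to length in the packing-table jig and hold its cam shut

TASK

Plug the orange stop plug into the socket of the stop block on the leg jig, fully home, and let go of it. Then, keeping the red cam lever open, pull the sprung telescopic leg out (pushing on its collar's yellow fin) until the rubber foot meets the plug, and with the leg held there squeeze the cam lever shut against the collar's upright. Finish while still squeezing: the leg springs back if let go, so keep it held at length with the lever shut, and leave the other things on the bench alone.

Things in the scene. Friction and masses are not known exactly. Their poses are not given: they have to be found in the camera images.
- jig: Fixed grey jig plate 110 x 500 x 8 mm. Origin: centre of its underside. Its y axis runs along the leg, towards foot and stop block; x runs across. The leg's tube (28 mm across) lies along y over the plate's middle, axis 62 mm above the bench. A blue block (46 x 40 mm, 90 mm high) carries it at y = -225 mm. All jig parts keep these axes.
- leg (a joint): How far the leg is pulled out, m: 0 fully in, grows as the leg moves along the jig's +y, end stop at 0.15. A spring always pulls it back with 3 to 4.5 N; it stays out only while it is held.
- upright (a point): Black upright plate fixed on the leg's collar. Origin: middle of the stack upright + shut lever, 117 mm above the bench; moves with the leg, axes as the jig's. It spans x = -9 to +1 mm, y = -23 to +23 mm of its origin, top 140 mm above the bench; collar top 82 mm. The red lever is on its +x side, the yellow fin on its -x side. Upright plus shut lever are 18 mm thick along x.
- fin_face (a point): Centre of the yellow fin's face that looks to the jig's -y; moves with the leg. The fin is a 6 mm thick flag on the upright's -x side: it reaches 26 mm to either side of this point in x and from 90 to 140 mm above the bench. A finger standing on the upright's -x side and pushing this face to +y pulls the leg out without touching the lever.
- cam_lever (a joint): Red cam lever's angle, rad: 0 shut (flat on the upright), 0.34 to 0.45 at the start, leaning out to +x. 30 mm wide in y, 8 mm thick, hinged along y 90 mm above the bench, top at about 140 mm; open, it reaches up to 32 mm to +x of upright's origin. Stays where left; 1.5 N at its top moves it. Shut it by squeezing lever and upright together along x, only once the leg is at length.
- foot_face (a point): Centre of the flat end of the leg's black rubber foot (34 mm across), 62 mm above the bench; it faces the jig's +y and moves with the leg.
- stop_block: Fixed aluminium block 56 x 56 x 32 mm on the jig, in line with the leg, elsewhere along it each time. Origin: centre of its underside, 8 mm above the bench; axes as the jig's. In its top a central square socket 27 x 27 mm, 27 mm deep. With the plug in, the foot meets the plug when foot_face is about 16 mm (14 to 17) short of this origin in y.
- plug: Orange stop plug, loose, upright on the bench. Origin: centre of its underside. Square shank 24 x 24 mm, 24 mm long (21 mm wide in the lowest 4 mm); above it a square head 32 x 32 mm, 48 mm high (24 to 72 mm above the origin); sides along its x and y axes. About 90 g. Fully home its head rests on the block, its origin 8 mm above the block's.
- tape_roll: brown parcel-tape roll, 100 mm across, 48 mm high, lying flat; origin centre of underside (bystander, leave alone)
- spare_foot: spare black rubber foot, 38 mm across, 30 mm high; origin centre of underside (bystander, leave alone)
- glue_jar: blue jar, 64 mm across, 85 mm high; origin centre of underside (bystander, leave alone)
- clear_tape: white tape roll, 84 mm across, 24 mm high; origin centre of underside (bystander, leave alone)
- screwdriver: screwdriver lying on the bench (bystander, leave alone)
- mug: white mug (bystander, leave alone)
Things that resemble listed ones, but are neither listed nor needed, are in the scene too. Of the things that look like the plug, the smallest one is meant.

How it is judged:
By the outcome, as a careful person would: the job done as asked, in the order asked, and still so for the second after the job is handed in, while the arm keeps its last pose, push and grip.
It also fails if it takes over 58 s, if anything falls off the work surface, if the arm or the gripper's body presses on something with over 40 N, if the wrist force passes 120 N, or if a joint passes its speed limit or range.

ROBOT

A 6-joint arm with a two-finger parallel gripper is mounted at the origin on the work surface. World frame = base frame: x ahead of the robot, y to its left, z up, the work surface at z = 0. Lengths are in m, angles in rad, forces in N, time in s.
With the tool pointing down it reaches from about 0.275 to 0.725 m from the base axis. Payload 5.6 kg.
Tool frame: the origin (TCP) lies midway between the tips of the shut fingers; the grasp point (between the pads) lies 19 mm behind it; x points along the fingers, y is the direction in which the jaws open and shut, and the axes are right-handed (so a half turn about x gives the same grasp; the last joint's range is limited). The gripper opens to 85 mm and grips with 20 to 120 N. Pads are 22 mm wide; open, the fingers measure 114 mm over their backs; the gripper's body (76 mm by 85 mm) begins 54 mm behind the grasp point. The pads swing forward as they close: fully open they stand 13 mm farther back than shut.
Start: joints at [1.532, 0.255, 0.108, 0, -1.424, -0.285], TCP at [0.175, 0.521, 0.231] pointing down, gripper open.
Joint ranges: [-2.95, 2.95], [-1.21, 1.97], [-1.09, 1.5], [-2.87, 1.71], [-2.94, -0.07], [-3.05, 3.05]. Speed limits (rad/s): [2.57, 2.57, 3.14, 3.14, 3.14, 3.14].

INTERFACE

Orientations are given as a unit quaternion [w, x, y, z].
In Python, from rig import * gives the robot as it stands. The module is installed in compiled form; this text tells all that it offers.
- The arm moves only by the tool step_arm, never from a script. Its argument "deltas" is text: rows parted by semicolons, each of 6 numbers parted by spaces: the shift along the tool's x, y, z in m, then the turn, a rotation vector about the tool's x, y, z in rad. In form: x y z wx wy wz; .... A call has 1 to 12 rows; each row shifts and turns the commanded pose from where the row before left it, along the tool's axes as they then stand; what a row does not reach is not made up. A row lasts 1/12 s, in which the tool goes at most 41.7 mm and 7.16 degrees, less where a joint would pass 70% of its speed; a pose out of reach is approached as far as the arm can. A call is refused whole if a number of a shift passes 0.0417 or a number of a turn 0.125, either way. A call with a gripper value outside its range is refused whole. "claw" is the finger opening in m, from 0 to 0.0854, set as the call begins (left out, the last holds). The fingers move at their own pace and stop on an object; the grip force is fixed at half the most. Time passes only in rows, so rows that do not move let the fingers close. It gives the time, the measured TCP pose, the force and the opening at its end, in the units of the state.
- sense(): the state, without advancing time (a new reading comes with each control period).
- read_camera(name): name is "side" or "top" or "wrist"; returns (picture, depth): 384x512x3 uint8, red, green, blue; 384x512 float32, m along the optical axis (not along the pixel's ray), 0 where there is no reading.
- camera_params(name): a dict with "intrinsics" (3x3 intrinsics, pixels), "rvec" (rotation vector, rad) and "tvec" (3), from world to camera coordinates, as OpenCV has them; the wrist camera has in their place "tool_from_camera" (4x4, takes a point from camera to tool coordinates, whose origin is the TCP and whose axes are the tool frame's). Camera axes: x right, y down, z forward; pixel columns grow to the right and rows downward; lengths in m; the calibration is good to about 2 mm. A picture is of the moment at which its call begins: read the wrist's pose just before it. camera_params takes no time and is no camera call.
- hand_in(): hands the job in, once; it reports no verdict.
The state is a dict: "t": time; "q": joint angles; "qd": joint speeds; "effort": joint torques, N m; "tool_pos": TCP position; "ee_rot": TCP orientation; "force": force on the tool from outside, world axes, zero at the start; "ft_torque": the same for the moment, N m; "width": finger opening in m.
Only numpy, scipy, OpenCV 4.12 (cv2) and the standard library are available. Lean on these libraries where they do the work, as an engineer would, in place of code of your own. Each camera call takes 0.05 s, during which the arm holds its last target.

## Working session

There is one attempt and no reset: what is moved stays moved. The work goes in short steps, Python scripts to look and compute and a tool call to move; the robot and the scene stay as the last step left them, time stands still between calls to the robot, and variables do not carry over. Pictures are saved under pics/ and viewed, and the job is handed in when it is done.

Besides the shell and the picture viewer there is one more tool, called after "Call:" as a command line: name --argument value ..., lists and objects as JSON in quotes. step_arm: Moves the arm, as the interface text tells. Its arguments: {"type":"object","properties":{"deltas":{"type":"string"},"claw":{"type":"number"}},"required":["deltas"]}

```bash
mkdir -p pics
cat > h.py <<'E'
from rig import *
import numpy as np, cv2
from scipy.spatial.transform import Rotation as R
def qR(q): return R.from_quat([q[1],q[2],q[3],q[0]]).as_matrix()
def cam(name):
    s=sense(); im,d=read_camera(name); p=camera_params(name); K=np.array(p["intrinsics"])
    T=np.eye(4)
    if name=="wrist":
        W=np.eye(4);W[:3,:3]=qR(s["ee_rot"]);W[:3,3]=s["tool_pos"]; T=W@np.array(p["tool_from_camera"])
    else:
        Rm=cv2.Rodrigues(np.array(p["rvec"],float))[0]; T[:3,:3]=Rm.T; T[:3,3]=-Rm.T@np.array(p["tvec"]).ravel()
    return im,d,K,T
def cloud(d,K,T):
    v,u=np.mgrid[:d.shape[0],:d.shape[1]]
    P=np.stack([(u-K[0,2])/K[0,0]*d,(v-K[1,2])/K[1,1]*d,d],-1)
    W=P@T[:3,:3].T+T[:3,3]; W[d<=0]=np.nan; return W
def save(n,im,k=1.5): cv2.imwrite(f"pics/{n}.png",cv2.resize(im[:,:,::-1],None,fx=k,fy=k))
E
python3 - <<'E'
from h import *
print(sense())
for n in ["side","top","wrist"]:
    im,d,K,T=cam(n); np.savez(f"{n}0.npz",im=im,d=d,K=K,T=T); save(n+"0",im); print(n,T.round(3).tolist(),K.round(1).tolist())
E
```

```text
{'t': 0.0, 'q': array([ 1.53161018e+00,  2.55760509e-01,  1.06974713e-01, -4.53678901e-04,
       -1.42390491e+00, -2.84577687e-01]), 'qd': array([-0.00044438, -0.00046635, -0.00126204, -0.00042473, -0.00102879,
       -0.00050536]), 'effort': array([ 4.42813189e-04, -3.86625767e+01,  2.37943178e+01,  5.36536306e+00,
       -6.07266309e-03, -4.18190623e-06]), 'tool_pos': array([0.17478067, 0.52095559, 0.23038009]), 'ee_rot': array([ 0.11330762, -0.69778224,  0.11467591,  0.69793321]), 'force': array([-0.78692858, -0.28792081, -0.0687228 ]), 'ft_torque': array([-0.05333433, -0.01672789,  0.0112386 ]), 'width': 0.08538248971968669}
side [[-0.986, -0.118, 0.115, 0.38], [-0.165, 0.73, -0.663, 0.712], [-0.006, -0.673, -0.74, 0.927], [0.0, 0.0, 0.0, 1.0]] [[361.3, 0.0, 254.2], [0.0, 361.3, 194.9], [0.0, 0.0, 1.0]]
top [[-0.018, -0.996, 0.084, 0.364], [-1.0, 0.018, -0.006, -0.023], [0.004, -0.084, -0.996, 1.447], [0.0, 0.0, 0.0, 1.0]] [[446.8, 0.0, 257.2], [0.0, 446.8, 190.5], [0.0, 0.0, 1.0]]
wrist [[-0.319, -0.896, -0.31, 0.254], [-0.948, 0.302, 0.102, 0.495], [0.003, 0.326, -0.945, 0.373], [0.0, 0.0, 0.0, 1.0]] [[320.0, 0.0, 255.5], [0.0, 320.0, 195.2], [0.0, 0.0, 1.0]]
```

View pics/top0.png

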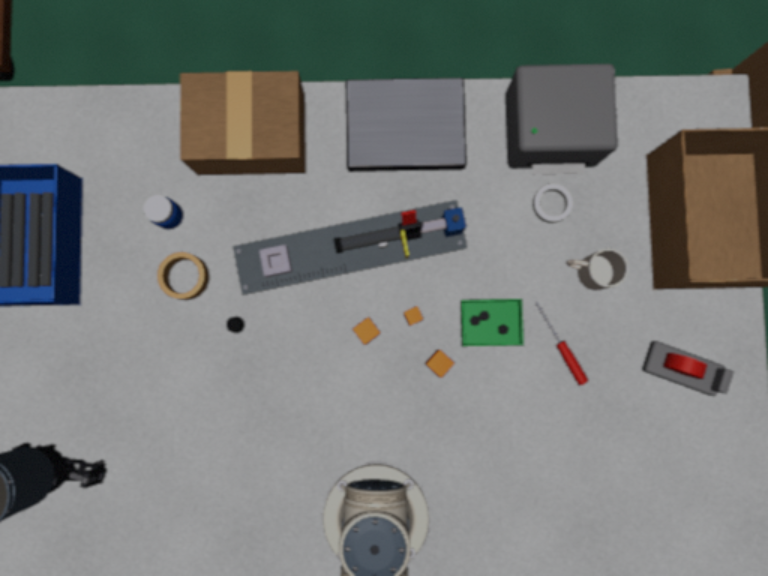

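View pics/side0.png

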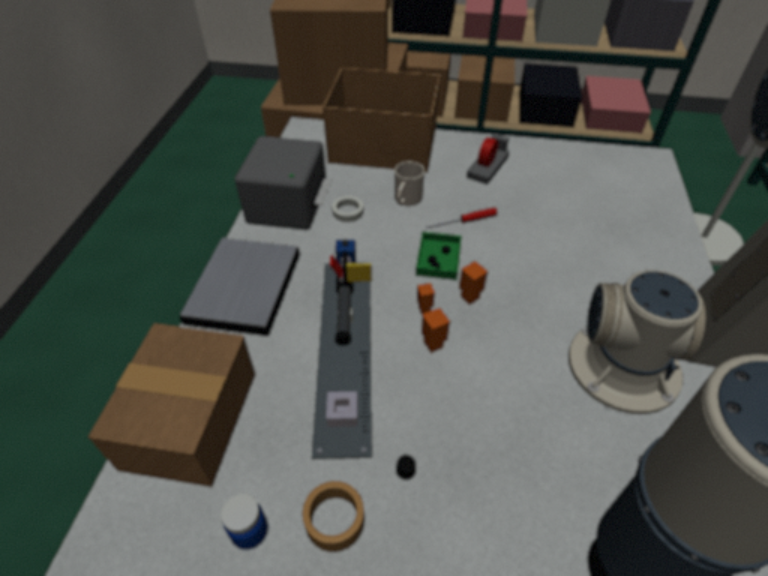

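View pics/wrist0.png

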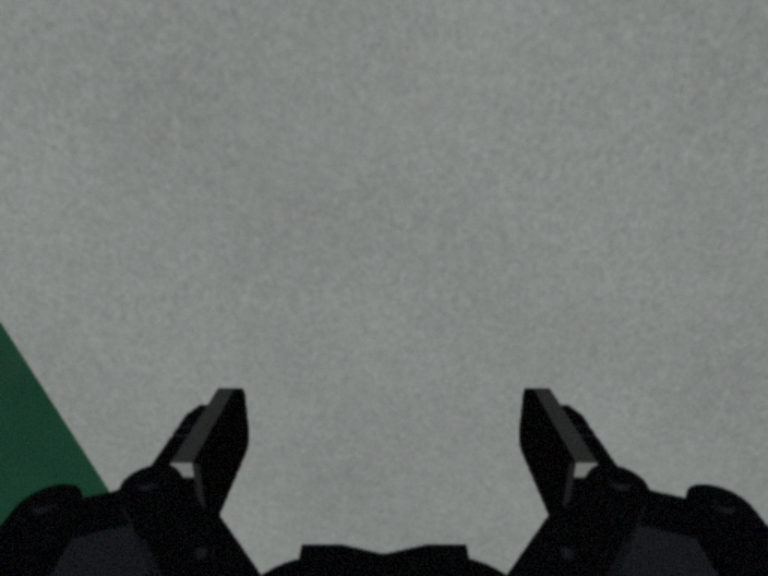

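Top view (768x576 scaled): jig runs from (240,270) to (462,225), stop block at (275,261), lever (408,217), fin (405,243). Plug candidates: (414,316) smallest, (367,331) and (440,363) larger. The smallest is the choice; measuring and taking a close crop.

```bash
cat > m.py <<'E'
from h import *
for n in ["top","side"]:
    z=np.load(n+"0.npz"); im,d,K,T=[z[k] for k in("im","d","K","T")]; W=cloud(d,K,T)
    hsv=cv2.cvtColor(im,cv2.COLOR_RGB2HSV)
    def seg(lab,m,zr=None):
        m=m.copy()
        if zr: m&=(W[...,2]>zr[0])&(W[...,2]<zr[1])
        c,l,st,ce=cv2.connectedComponentsWithStats(m.astype(np.uint8))
        for i in range(1,c):
            if st[i,4]<12: continue
            P=W[l==i]; P=P[~np.isnan(P[:,0])]
            if len(P)<8: continue
            if np.linalg.norm(P.mean(0)[:2])>0.9: continue
            r=cv2.minAreaRect((P[:,:2]*1000).astype(np.float32))
            print(n,lab,ce[i].round(0),st[i,4],"c",np.median(P,0).round(4),"zmax",np.percentile(P[:,2],[5,95]).round(3),"rect",np.round(r[0],1),np.round(r[1],1),round(r[2],1))
    H,S,V=[hsv[...,i].astype(int) for i in range(3)]
    seg("orange",(H>8)&(H<22)&(S>170)&(V>90))
    seg("yellow",(H>22)&(H<35)&(S>150)&(V>100))
    seg("red",((H<6)|(H>174))&(S>150)&(V>80))
    seg("block",(S<60)&(V>90)&(W[...,0]>.35)&(W[...,0]<.75)&(W[...,1]<.5),(0.028,0.06))
    seg("jig",(abs(W[...,0]-.55)<.25)&(V<125)&(abs(W[...,1])<.5),(0.004,0.014))
    seg("blue",(H>100)&(H<125)&(S>120)&(V>60))
im=np.load("top0.npz")["im"]; save("crop",im[190:260,225:315],8)
E
python3 m.py
```

```text
top orange [275. 210.] 66 c [ 0.419  -0.0846  0.0697] zmax [0.065 0.075] rect [418.6 -84.6] [23.7 24.7] 24.4
top orange [244. 220.] 129 c [0.3895 0.0111 0.0931] zmax [0.089 0.097] rect [389.   11.5] [34.6 33.2] 35.9
top orange [293. 242.] 154 c [ 0.3211 -0.1353  0.0932] zmax [0.089 0.098] rect [ 321.3 -135.1] [39.3 34.3] 44.5
top yellow [268. 157.] 24 c [ 0.574  -0.0658  0.1356] zmax [0.109 0.141] rect [571.7 -67. ] [29.1  5.8] 10.7
top red [272. 144.] 73 c [ 0.6139 -0.0779  0.1213] zmax [0.105 0.136] rect [614.8 -78.6] [19.9 27.7] 10.9
top red [381. 242.] 184 c [ 0.3132 -0.4224  0.0212] zmax [0.015 0.026] rect [ 314.6 -420.7] [94.3 20.9] 31.5
top red [458. 243.] 252 c [ 0.3087 -0.6302  0.0961] zmax [0.076 0.104] rect [ 306.9 -636.2] [68.1 29.1] 69.4
top block [271. 109.] 154 c [ 0.747  -0.0865  0.0385] zmax [0.034 0.044] rect [746.2 -80.3] [244.8   7.5] 90.0
top block [372. 112.] 163 c [ 0.7241 -0.3997  0.0576] zmax [0.054 0.06 ] rect [ 725.5 -399.9] [109.4  21.5] 88.9
top block [183. 173.] 257 c [0.5428 0.2036 0.0373] zmax [0.032 0.041] rect [542.3 203.5] [57.  56.8] 11.0
top block
[... 4011 characters left out ...]
41  0.3789 0.0087] zmax [0.005 0.013] rect [753.4 362.3] [88.5 41.6] 47.6
side jig [270. 316.] 27 c [0.4102 0.309  0.0089] zmax [0.005 0.013] rect [409.8 305.5] [34.6 13.3] 5.2
side jig [220. 334.] 54 c [0.5342 0.37   0.0091] zmax [0.005 0.014] rect [527.  378.6] [72.6 28.6] 26.3
side jig [170. 361.] 37 c [0.631  0.4624 0.0093] zmax [0.005 0.013] rect [636.  455.5] [57.6 18.4] 44.7
side jig [226. 364.] 43 c [0.498 0.446 0.009] zmax [0.005 0.013] rect [503.6 441. ] [73.  17.2] 17.0
side blue [230. 164.] 63 c [ 0.6121 -0.1653  0.0889] zmax [0.084 0.091] rect [ 610.1 -142.4] [34.4 85.1] 12.0
side blue [164. 354.] 99 c [0.6365 0.4639 0.0574] zmax [0.051 0.061] rect [640.3 457.6] [53.1 19.8] 36.4
```

View pics/crop.png

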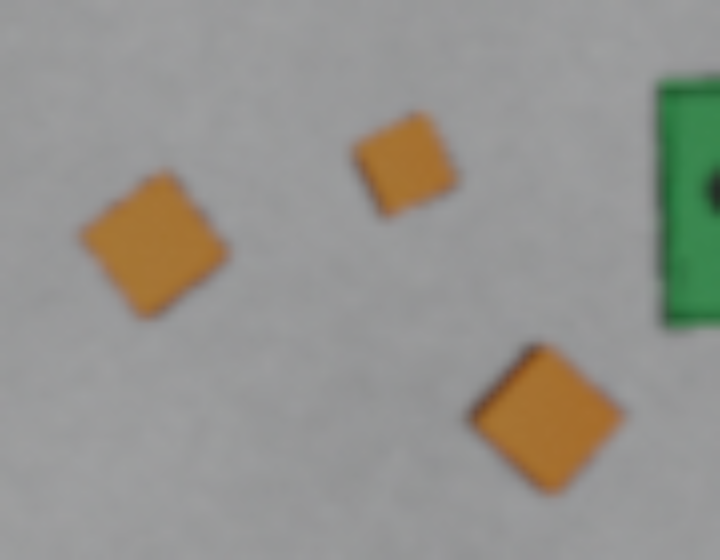

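```bash
cat >> h.py <<'E'
PSI=np.radians(10.8)
def target(yaw):  # tool x down, tool y along yaw
    y=np.array([np.cos(yaw),np.sin(yaw),0]);x=np.array([0,0,-1.]);return np.stack([x,y,np.cross(x,y)],1)
def delta(s,pos,Rt):
    A=qR(s["ee_rot"]); return A.T@(np.array(pos)-s["tool_pos"]), R.from_matrix(A.T@Rt).as_rotvec()
E
python3 - <<'E'
from h import *
s=sense();A=qR(s["ee_rot"]);print(A.round(3));a=np.degrees(np.arctan2(A[1,1],A[0,1]));print("yaw y",a)
p=camera_params("wrist");print(np.array(p["tool_from_camera"]).round(3))
for yd in (25,25-180,-65,115):
    print(yd,[x.round(3) for x in delta(s,[.42,-.082,.231],target(np.radians(yd)))])
E
```

```text
[[-0.    -0.318 -0.948]
 [-0.001 -0.948  0.318]
 [-1.     0.001 -0.   ]]
yaw y -108.55397887130412
[[-0.001 -0.326  0.945 -0.143]
 [ 1.    -0.001  0.001 -0.   ]
 [ 0.001  0.945  0.326 -0.084]
 [ 0.     0.     0.     1.   ]]
25 [array([ 0.   ,  0.494, -0.424]), array([-2.331e+00,  2.000e-03, -1.000e-03])]
-155 [array([ 0.   ,  0.494, -0.424]), array([ 0.811, -0.001, -0.001])]
-65 [array([ 0.   ,  0.494, -0.424]), array([-0.76 ,  0.   , -0.001])]
115 [array([ 0.   ,  0.494, -0.424]), array([ 2.381e+00, -2.000e-03, -1.000e-03])]
```

Call:
step_arm --deltas "0 .029 -.025 0 0 0;0 .029 -.025 0 0 0;0 .029 -.025 0 0 0;0 .029 -.025 0 0 0;0 .029 -.025 0 0 0;0 .029 -.025 0 0 0;0 .029 -.025 0 0 0;0 .029 -.025 0 0 0;0 .029 -.025 0 0 0;0 .029 -.025 0 0 0;0 .029 -.025 0 0 0;0 .029 -.025 0 0 0"

```text
t: 1.15
tool_pos: [0.3486, 0.0942, 0.2314]
ee_rot: [-0.114, 0.698, -0.113, -0.698]
force: [0.7, 0.2, -0.7]
width: 0.0852
```

Call:
step_arm --deltas "0 .029 -.025 0 0 0;0 .029 -.025 0 0 0;0 .029 -.025 0 0 0;0 .029 -.025 0 0 0;0 .029 -.025 0 0 0;0 0 0 .116 0 0;0 0 0 .116 0 0;0 0 0 .116 0 0;0 0 0 .116 0 0;0 0 0 .116 0 0;0 0 0 .116 0 0;0 0 0 .116 0 0"

```text
t: 2.15
tool_pos: [0.4208, -0.0812, 0.231]
ee_rot: [0.382, -0.595, 0.382, 0.595]
force: [0.4, 0.1, -0.4]
width: 0.0852
```

```bash
cat > w.py <<'E'
from h import *
import sys
n=sys.argv[1]
s=sense();im,d,K,T=cam("wrist");np.savez(n+".npz",im=im,d=d,K=K,T=T);save(n,im)
print(s["t"],s["tool_pos"].round(4),s["q"].round(2),s["force"].round(1),s["width"])
E
python3 w.py wr1
```

```text
2.15 [ 0.4208 -0.0812  0.231 ] [ 0.18  0.01 -0.18 -0.   -1.38  0.25] [ 0.4  0.1 -0.4] 0.08522961038974657
```

View pics/wr1.png

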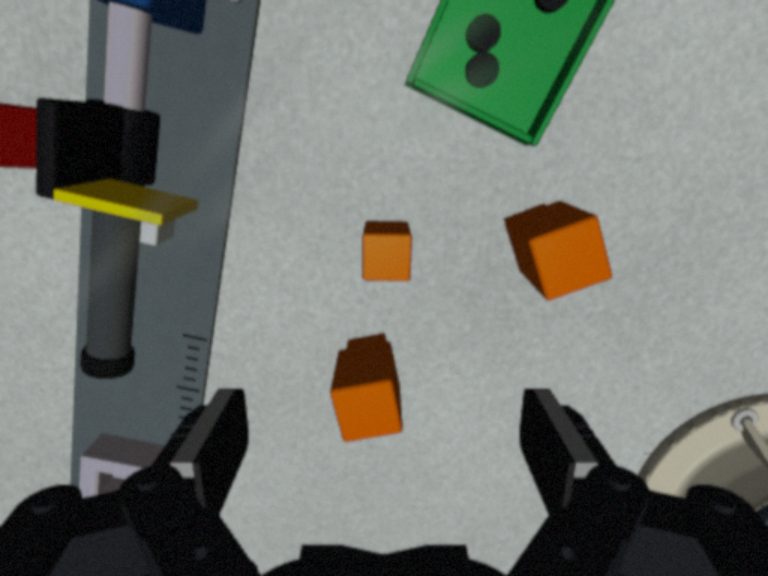

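```bash
cat > mw.py <<'E'
from h import *
import sys
z=np.load(sys.argv[1]+".npz"); im,d,K,T=[z[k] for k in("im","d","K","T")]; W=cloud(d,K,T)
H,S,V=[cv2.cvtColor(im,cv2.COLOR_RGB2HSV)[...,i].astype(int) for i in range(3)]
def seg(lab,m,zr,mn=30):
    m=m&(W[...,2]>zr[0])&(W[...,2]<zr[1])
    c,l,st,ce=cv2.connectedComponentsWithStats(m.astype(np.uint8))
    for i in range(1,c):
        if st[i,4]<mn: continue
        P=W[l==i]; r=cv2.minAreaRect((P[:,:2]*1000).astype(np.float32))
        print(lab,ce[i].round(0),st[i,4],"med",np.median(P,0).round(4),"rect",np.round(r[0],1),np.round(r[1],1),round(r[2],1))
org=(H>4)&(H<22)&(S>150)&(V>60)
seg("plug top",org,(.066,.080)); seg("big top",org,(.088,.105)); 
seg("yellow top",(H>22)&(H<35)&(S>150),(.134,.146)); seg("yellow",(H>22)&(H<35)&(S>150),(.08,.146))
seg("red",((H<4)|(H>174))&(S>150)&(V>60),(.08,.15))
seg("black up top",(V<60),(.132,.148)); seg("tube/foot",(V<110)&(S<90),(.045,.079)); seg("block",(S<60)&(V>80),(.034,.046))
seg("blue",(H>100)&(H<125)&(S>120),(.082,.1))
E
python3 mw.py wr1
```

```text
plug top [359. 157.] 228 med [ 0.3387 -0.1404  0.0729] rect [ 337.9 -137.7] [53.2 25.5] 88.7
plug top [257. 170.] 988 med [ 0.4209 -0.0871  0.0723] rect [420.5 -86.3] [30.3 31. ] 23.8
plug top [241. 245.] 191 med [ 0.4027 -0.0059  0.073 ] rect [402.   -6.2] [40.3  4.7] 30.5
big top [379. 171.] 2185 med [ 0.3248 -0.1372  0.0961] rect [ 322.8 -136.6] [42.1 41.6] 45.5
big top [244. 272.] 1582 med [0.392  0.0077 0.096 ] rect [391.2  10.1] [41.5 41.4] 36.1
yellow top [ 72. 137.] 704 med [ 0.5619 -0.0695  0.1399] rect [562.1 -69. ] [53.   6.7] 9.4
yellow [ 79. 133.] 1488 med [ 0.5644 -0.0701  0.1323] rect [562.  -69.1] [53.1  6.7] 9.6
red [11. 91.] 921 med [ 0.6162 -0.0796  0.1271] rect [616.2 -79.2] [ 8.9 28.4] 11.1
black up top [34. 96.] 1238 med [ 0.5934 -0.0861  0.1396] rect [594.8 -83.5] [11.2 44.7] 11.1
tube/foot [94. 72.] 927 med [ 0.5899 -0.104   0.0671] rect [ 592.5 -110.3] [14.7 97. ] 17.0
tube/foot [ 74. 196.] 3286 med [0.576  0.0121 0.0742] rect [580.4  17.5] [ 31.9 117.3] 11.9
tube/foot [504. 329.] 377 med [ 0.0607 -0.0253  0.0547] rect [ 59.4 -28.8] [28.7  6.1] 67.0
block [ 99. 156.] 174 med [ 0.5763 -0.0245  0.0401] rect [576.4 -24.4] [11.7 16.1] 10.9
block [509. 301.] 43 med [ 0.0595 -0.0568  0.0374] rect [ 58.  -56.8] [ 6.5 10. ] 42.5
block [ 67. 315.] 558 med [0.5612 0.188  0.0401] rect [549.7 198.4] [48.6 45.1] 10.2
block [493. 316.] 156 med [ 0.063  -0.0296  0.0365] rect [ 62.8 -29.7] [39.1  6.8] 62.6
blue [94.  2.] 127 med [ 0.5942 -0.1605  0.0878] rect [ 599.6 -159. ] [21.2  4.8] 26.5
```

Wrist view: the smallest plug is at (387,257), top 32 mm at 72 mm height, at (0.4207,-0.0865). The bigger two are 41 mm wide and 96 mm high, so the choice is confirmed. Fin at (125,200), lever at left edge (15,135).

```bash
cat > go.py <<'E'
from h import *
import sys
x,y,z,yd=map(float,sys.argv[1:5]); s=sense()
print(s["t"],"dtool",*[v.round(4) for v in delta(s,[x,y,z],target(np.radians(yd)))],"F",s["force"].round(1),"w",round(s["width"],4))
E
python3 go.py .4207 -.0865 .036 -155.8
```

```text
2.2 dtool [ 0.195   0.0022 -0.0049] [-0.0001  0.0003 -0.0005] F [-0.  -0.5  0.5] w 0.0854
```

Call:
step_arm --deltas "0 .0022 -.0049 0 0 0;.025 0 0 0 0 0;.025 0 0 0 0 0;.025 0 0 0 0 0;.025 0 0 0 0 0;.025 0 0 0 0 0;.025 0 0 0 0 0;.025 0 0 0 0 0;.01 0 0 0 0 0;.01 0 0 0 0 0;0 0 0 0 0 0;0 0 0 0 0 0"

```text
t: 3.2
tool_pos: [0.4209, -0.0869, 0.0361]
ee_rot: [0.379, -0.596, 0.38, 0.597]
force: [0.3, 0.9, 0.2]
width: 0.0854
```

Call:
step_arm --deltas "0 0 0 0 0 0;0 0 0 0 0 0;0 0 0 0 0 0;0 0 0 0 0 0;0 0 0 0 0 0;0 0 0 0 0 0;0 0 0 0 0 0;0 0 0 0 0 0;0 0 0 0 0 0;0 0 0 0 0 0;0 0 0 0 0 0;0 0 0 0 0 0" --claw 0

```text
t: 4.2
tool_pos: [0.4216, -0.0866, 0.0369]
ee_rot: [-0.38, 0.597, -0.38, -0.596]
force: [-0.7, 0.5, 6.5]
width: 0.0313
```

```bash
python3 w.py wr2
```

```text
4.2 [ 0.4216 -0.0866  0.0369] [ 0.16  0.19 -0.52  0.   -0.86  0.27] [-0.7  0.5  6.5] 0.03126316345586766
```

View pics/wr2.png

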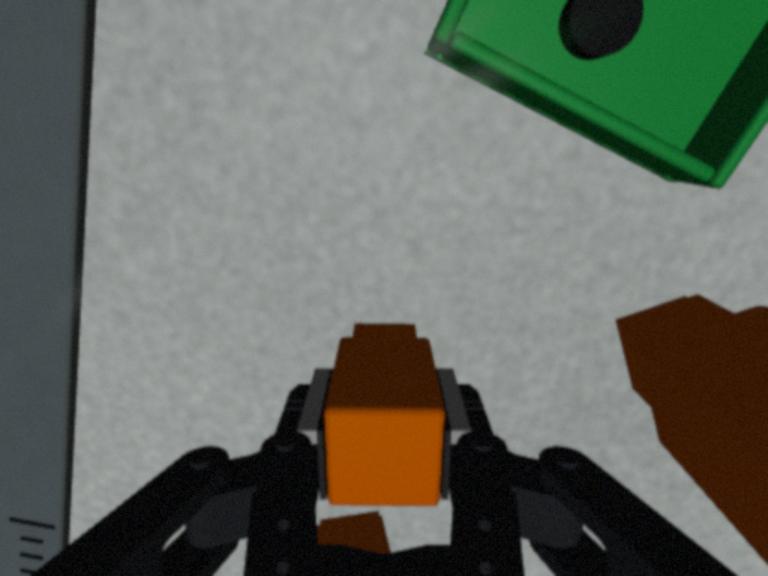

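```bash
python3 mw.py wr2
python3 - <<'E'
from h import *
z=np.load("wr2.npz"); W=cloud(z["d"],z["K"],z["T"]); s=sense();A=qR(s["ee_rot"]);L=(W-s["tool_pos"])@A
m=(z["im"][...,0]>140)&(z["im"][...,1]<110)&(L[...,0]<-.025)&(abs(L[...,1])<.03)&(abs(L[...,2])<.03)&(W[...,2]>.06)
P=L[m];print(len(P),P.min(0).round(4),P.max(0).round(4),np.median(P,0).round(4))
E
python3 go.py .553 .155 .231 -169.2
```

```text
plug top [256. 302.] 5186 med [ 0.4218 -0.0879  0.0722] rect [421.1 -86.2] [32.  32.8] 24.7
tube/foot [206. 280.] 1036 med [ 0.4437 -0.087   0.0665] rect [442.  -77.6] [13.9 23.5] 24.8
tube/foot [305. 281.] 995 med [ 0.4069 -0.104   0.0665] rect [401.1 -96.1] [13.7 24.7] 23.8
4568 [-0.0372 -0.0149 -0.0146] [-0.0332  0.0154  0.017 ] [-0.0354 -0.     -0.    ]
4.25 dtool [-0.194  -0.2212  0.1635] [ 0.247  -0.0006  0.0011] F [-1.6 -0.2  5.5] w 0.0312
```

Call:
step_arm --deltas "-.015 0 0 0 0 0;-.025 0 0 0 0 0;-.03 0 0 0 0 0;-.032 0 0 0 0 0;-.032 0 0 0 0 0;-.03 0 0 0 0 0;-.03 0 0 0 0 0;0 -.021 .0155 0 0 0;0 -.025 .0185 0 0 0;0 -.025 .0185 0 0 0;0 -.025 .0185 0 0 0;0 -.025 .0185 0 0 0"

```text
t: 5.25
tool_pos: [0.4931, 0.047, 0.2297]
ee_rot: [0.38, -0.596, 0.381, 0.596]
force: [0.9, -0.7, -0.4]
width: 0.0313
```

Call:
step_arm --deltas "0 -.025 .0185 0 0 0;0 -.025 .0185 0 0 0;0 -.025 .0185 0 0 0;0 -.025 .0185 0 0 0;0 0 0 .0825 0 0;0 0 0 .0825 0 0;0 0 0 .0825 0 0;0 0 0 0 0 0;0 0 0 0 0 0"

```text
t: 6.0
tool_pos: [0.5523, 0.1549, 0.2296]
ee_rot: [0.45, -0.545, 0.451, 0.545]
force: [-0.4, 0.0, -1.3]
width: 0.0312
```

```bash
python3 w.py wr3; python3 mw.py wr3
```

```text
6.0 [0.5523 0.1549 0.2296] [ 0.55  0.3   0.17 -0.   -1.44 -0.36] [-0.4  0.  -1.3] 0.031191699993872803
plug top [449.  57.] 506 med [0.4084 0.0195 0.0732] rect [407.   11.8] [52.8 25.9] 85.3
big top [484.  49.] 3101 med [0.3949 0.0119 0.0961] rect [392.   11.6] [43.2 41.3] 36.0
tube/foot [253.  43.] 2821 med [0.5761 0.0396 0.0747] rect [575.4  41. ] [33.6 69.9] 10.8
tube/foot [ 70. 177.] 101 med [0.7395 0.1971 0.0516] rect [739.6 197.1] [23.3  1.6] 88.6
tube/foot [153. 377.] 46 med [0.6269 0.4266 0.0746] rect [626.2 433. ] [ 4.  27.5] 11.4
block [47.  5.] 615 med [0.7639 0.041  0.0411] rect [775.2  43.9] [64.6 11.8] 10.9
block [253. 200.] 1145 med [0.5504 0.1882 0.0403] rect [545.7 197.9] [56.2 43.8] 11.5
```

View pics/wr3.png

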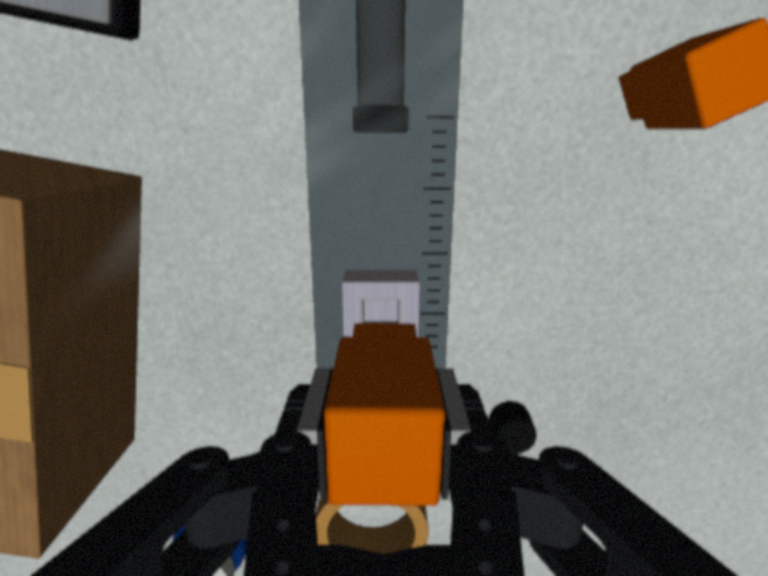

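Call:
step_arm --deltas "0 0 .02 0 0 0;0 0 .02 0 0 0;0 0 .015 0 0 0;0 0 0 0 0 0;0 0 0 0 0 0"

```text
t: 6.47
tool_pos: [0.5421, 0.2095, 0.2301]
ee_rot: [0.45, -0.545, 0.45, 0.545]
force: [0.5, -0.6, -1.1]
width: 0.0311
```

```bash
python3 w.py wr4; python3 mw.py wr4 | grep -E "block|tube"
python3 - <<'E'
from h import *
z=np.load("wr4.npz"); W=cloud(z["d"],z["K"],z["T"]); im=z["im"].astype(int); s=sense();A=qR(s["ee_rot"])
ex=np.array([np.cos(PSI),np.sin(PSI)]);ey=np.array([-ex[1],ex[0]])
J=np.stack([W[...,:2]@ex,W[...,:2]@ey],-1); g=np.array([.5435,.204]); J-=np.array([g@ex,g@ey])
r=(abs(J)<.045).all(-1)
top=r&(abs(W[...,2]-.040)<.005)
P=J[top]; print("top n",len(P),"x",np.percentile(P[:,0],[0.5,99.5]).round(4),"y",np.percentile(P[:,1],[.5,99.5]).round(4))
soc=r&(abs(J)<.022).all(-1)&(W[...,2]<.030)
P=J[soc]; print("soc",len(P),np.percentile(P,[1,99],axis=0).round(4).tolist())
E
```

```text
6.4667 [0.5421 0.2095 0.2301] [ 0.64  0.32  0.19 -0.   -1.44 -0.45] [ 0.5 -0.6 -1.1] 0.031118222131985666
tube/foot [253.  10.] 564 med [0.5727 0.0699 0.0748] rect [570.5  68.5] [33.5 14.8] 11.5
tube/foot [ 62. 186.] 30 med [0.7396 0.2641 0.0501] rect [739.4 263.8] [ 1.8 11.5] 4.1
tube/foot [ 55. 284.] 36 med [0.7398 0.3774 0.0645] rect [739.9 377.6] [4.1 0.9] 54.8
block [254. 162.] 2203 med [0.545  0.2024 0.0402] rect [544.6 204.4] [56.  56.3] 10.9
top n 2180 x [-0.0266  0.0289] y [-0.0278  0.0281]
soc 556 [[-0.0124, -0.0076], [0.0146, 0.0141]]
```

```bash
python3 -c "
from h import *
im=np.load('wr4.npz')['im']; save('wr4c',im[100:260,170:350],4)"
```

```text
(no output)
```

View pics/wr4c.png

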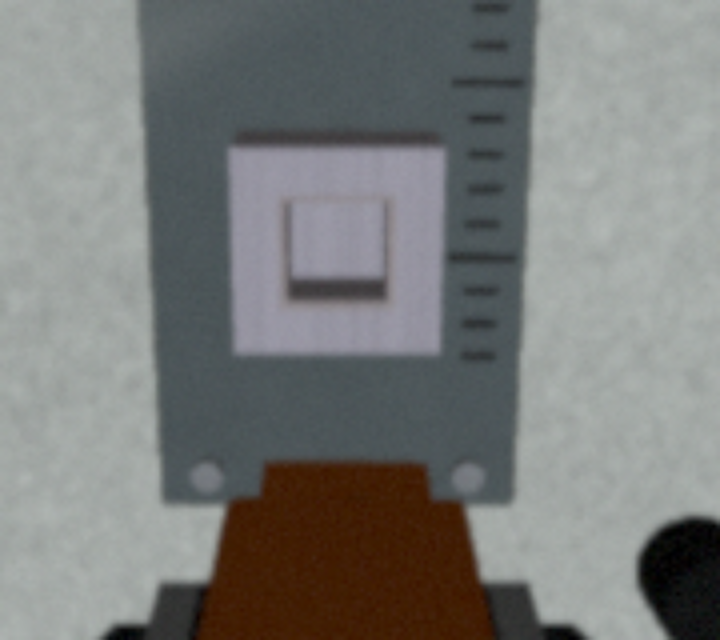

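Close crop: the socket is at crop (337,250), block cleanly seen; block centre (0.5446,0.2044), 56 mm square, top at 40 mm as expected.

```bash
python3 go.py .5447 .2039 .082 -169.15
```

```text
6.5167 dtool [ 0.1482 -0.0015 -0.0053] [-0.0005 -0.0003 -0.0003] F [-0.4 -0.5 -0.5] w 0.0314
```

Call:
step_arm --deltas "0 -.0015 -.0053 0 0 0;.025 0 0 0 0 0;.025 0 0 0 0 0;.025 0 0 0 0 0;.025 0 0 0 0 0;.025 0 0 0 0 0;.015 0 0 0 0 0;.008 0 0 0 0 0;0 0 0 0 0 0;0 0 0 0 0 0;0 0 0 0 0 0"

```text
t: 7.43
tool_pos: [0.5459, 0.2041, 0.0839]
ee_rot: [-0.452, 0.545, -0.45, -0.544]
force: [-0.0, 0.4, -0.8]
width: 0.031
```

```bash
python3 go.py .5447 .2039 .053 -169.15; python3 w.py wr5;  python3 -c "
from h import *
im,d,K,T=cam('side'); save('s5',im[220:330,170:290],6)"
```

```text
7.4333 dtool [0.0309 0.0013 0.    ] [-0.0018  0.0006  0.0027] F [-0.   0.4 -0.8] w 0.031
7.4333 [0.5459 0.2041 0.0839] [ 0.63  0.4  -0.07  0.   -1.1  -0.44] [-0.   0.4 -0.8] 0.03097737025774321
```

View pics/wr5.png

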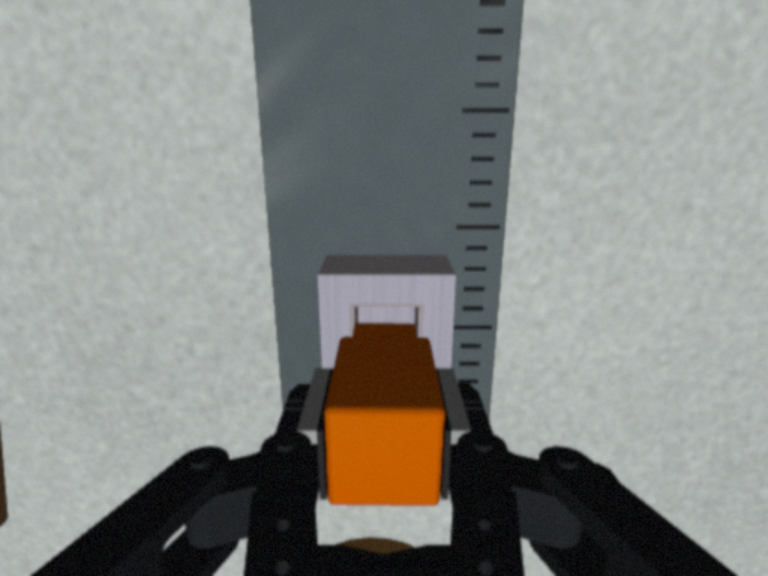

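View pics/s5.png

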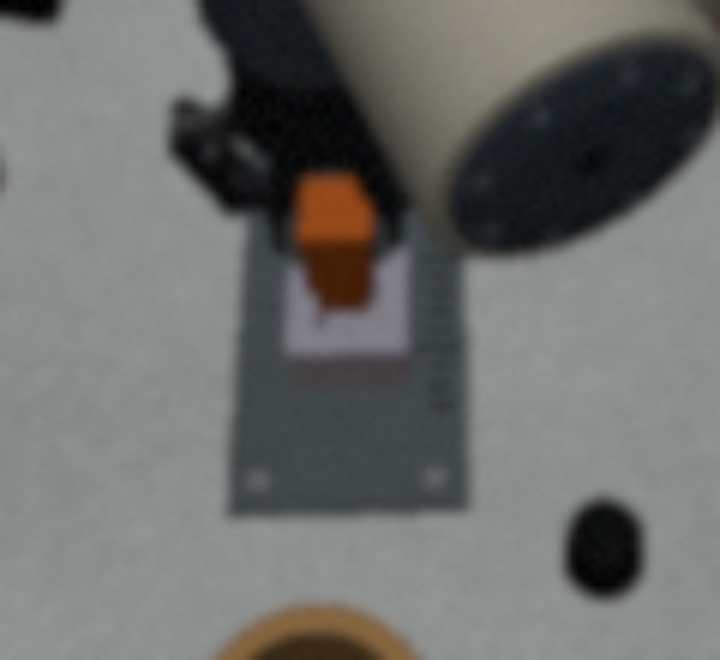

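Call:
step_arm --deltas "0 .0013 0 0 0 0;0 0 0 0 0 0;.004 0 0 0 0 0;.004 0 0 0 0 0;.004 0 0 0 0 0;0 0 0 0 0 0;0 0 0 0 0 0"

```text
t: 8.12
tool_pos: [0.5437, 0.2037, 0.0699]
ee_rot: [-0.451, 0.545, -0.451, -0.545]
force: [1.5, -0.3, -1.8]
width: 0.0314
```

```bash
python3 go.py .5447 .2039 .053 -169.15
```

```text
8.1167 dtool [ 0.0169 -0.001  -0.    ] [-0.0018 -0.0003 -0.0001] F [ 1.5 -0.3 -1.8] w 0.0314
```

Call:
step_arm --deltas ".004 0 0 0 0 0;.004 0 0 0 0 0;.004 0 0 0 0 0;0 0 0 0 0 0;.002 0 0 0 0 0;.002 0 0 0 0 0;.001 0 0 0 0 0;0 0 0 0 0 0;0 0 0 0 0 0"

```text
t: 8.87
tool_pos: [0.5437, 0.2038, 0.0532]
ee_rot: [-0.451, 0.545, -0.451, -0.545]
force: [3.2, 0.3, -1.9]
width: 0.0314
```

```bash
python3 go.py .5447 .2039 .053 -169.15
```

```text
8.8667 dtool [ 0.0002 -0.001  -0.    ] [-0.0019  0.0001  0.0002] F [ 3.2  0.3 -1.9] w 0.0314
```

Call:
step_arm --deltas ".001 0 0 0 0 0;.001 0 0 0 0 0;.0007 0 0 0 0 0;0 0 0 0 0 0"

```text
t: 9.2
tool_pos: [0.5437, 0.2038, 0.0529]
ee_rot: [-0.451, 0.545, -0.45, -0.544]
force: [-4.6, -1.0, 12.9]
width: 0.0309
```

Call:
step_arm --deltas "0 0 0 0 0 0;0 0 0 0 0 0;0 0 0 0 0 0;0 0 0 0 0 0;0 0 0 0 0 0;0 0 0 0 0 0;0 0 0 0 0 0;0 0 0 0 0 0" --claw 0.0854

```text
t: 9.87
tool_pos: [0.5435, 0.2037, 0.0505]
ee_rot: [0.451, -0.545, 0.451, 0.545]
force: [0.3, 0.1, 0.3]
width: 0.0851
```

Call:
step_arm --deltas "-.015 0 0 0 0 0;-.03 0 0 0 0 0;-.035 0 0 0 0 0;-.035 0 0 0 0 0;-.035 0 0 0 0 0;-.02 0 -.03 0 0 0;0 0 -.035 0 0 0;0 0 0 0 0 0;0 0 0 0 0 0"

```text
t: 10.62
tool_pos: [0.5558, 0.1385, 0.221]
ee_rot: [-0.452, 0.544, -0.451, -0.544]
force: [-0.3, -0.1, -0.6]
width: 0.0853
```

```bash
python3 w.py wr6; python3 mw.py wr6
python3 - <<'E'
from h import *
im,d,K,T=cam("top");np.savez("top6.npz",im=im,d=d,K=K,T=T); W=cloud(d,K,T); 
m=(abs(W[...,0]-.543)<.012)&(abs(W[...,1]-.204)<.012);print(np.median(W[m],0))
E
```

```text
10.6167 [0.5558 0.1385 0.221 ] [ 0.52  0.3   0.15 -0.   -1.41 -0.33] [-0.3 -0.1 -0.6] 0.08528144813427141
plug top [469.  46.] 30 med [ 0.4023 -0.0062  0.0724] rect [402.4  -6.1] [18.1  0.5] 35.2
plug top [449.  81.] 382 med [0.4092 0.0226 0.0734] rect [409.   22.2] [ 8.6 40.4] 24.7
plug top [256. 229.] 168 med [0.5466 0.1892 0.0734] rect [546.  189.2] [29.   1.5] 10.2
big top [486.  70.] 2921 med [0.396  0.0123 0.096 ] rect [392.5  11.9] [41.4 41.5] 35.5
big top [255. 250.] 604 med [0.5434 0.2035 0.0886] rect [543.5 204.2] [30.4 29.7] 11.0
tube/foot [253.  53.] 3525 med [0.5775 0.0316 0.0747] rect [577.5  33.9] [33.7 84.7] 11.3
tube/foot [ 70. 176.] 117 med [0.7396 0.1768 0.0499] rect [739.6 174.4] [27.2  1.8] 88.2
block [38. 14.] 2001 med [0.7715 0.033  0.0413] rect [775.9  30.9] [63.3 28.2] 0.8
block [253. 221.] 1312 med [0.553  0.1904 0.0403] rect [544.6 204.1] [56.1 56.9] 10.8
[0.5421355  0.20292593 0.6158661 ]
```

View pics/wr6.png

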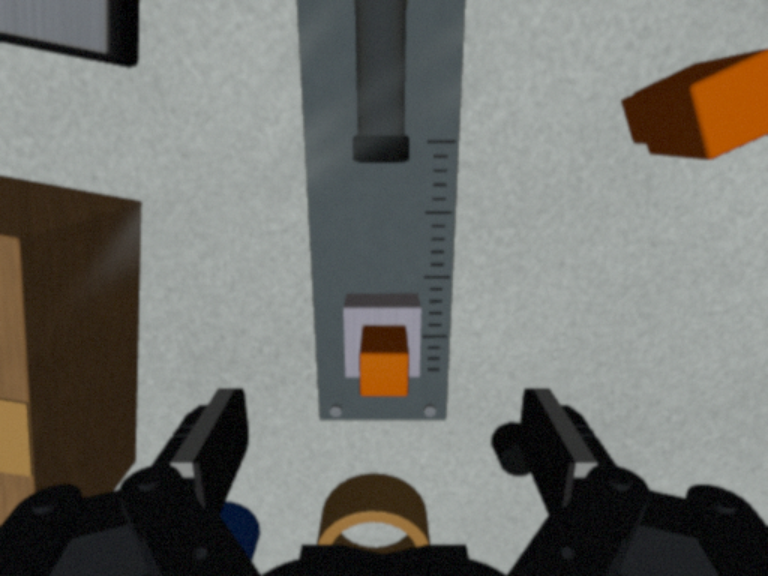

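Plug top now at 88.6 mm centred on the block (pixel (384,370)), socket hidden beneath head: fully home. Next view the collar from above.

```bash
python3 go.py .5987 -.0827 .231 -169.15
```

```text
10.7167 dtool [-0.0109 -0.0011 -0.2268] [-0.0023  0.0001 -0.0007] F [0.8 0.5 0. ] w 0.0856
```

Call:
step_arm --deltas "-.0109 -.0011 0 -.0023 0 0;0 0 -.03 0 0 0;0 0 -.035 0 0 0;0 0 -.035 0 0 0;0 0 -.035 0 0 0;0 0 -.035 0 0 0;0 0 -.035 0 0 0;0 0 -.0218 0 0 0;0 0 0 0 0 0;0 0 0 0 0 0"

```text
t: 11.55
tool_pos: [0.5995, -0.0829, 0.2305]
ee_rot: [0.45, -0.544, 0.451, 0.545]
force: [-0.3, 0.3, -0.7]
width: 0.0856
```

```bash
python3 w.py wr7; python3 mw.py wr7
```

```text
11.55 [ 0.5995 -0.0829  0.2305] [ 0.12  0.37  0.26 -0.   -1.47  0.07] [-0.3  0.3 -0.7] 0.08561662592329579
plug top [416. 279.] 398 med [ 0.4055 -0.0029  0.0732] rect [406.7   4.8] [51.4 25.2] 74.5
big top [433. 300.] 1428 med [0.3937 0.0069 0.0959] rect [392.4  10.9] [41.6 42.3] 35.6
yellow top [296. 223.] 572 med [ 0.564  -0.0696  0.14  ] rect [562.8 -69.1] [51.3  8.8] 7.6
yellow [295. 214.] 1540 med [ 0.5633 -0.0707  0.1273] rect [562.9 -69.1] [51.4 12.4] 3.2
red [235. 192.] 1070 med [ 0.6162 -0.081   0.1254] rect [615.3 -79.5] [23.5 29.3] 10.4
black up top [261. 198.] 688 med [ 0.5955 -0.0854  0.1401] rect [594.8 -82.9] [ 9.3 45.9] 10.7
tube/foot [244. 133.] 33 med [ 0.6173 -0.1207  0.0644] rect [ 617.3 -120.3] [ 0.1 30.9] 9.9
tube/foot [241. 159.] 144 med [ 0.6162 -0.0971  0.0724] rect [616.3 -96.6] [24.8 12.1] 54.8
tube/foot [270. 173.] 312 med [ 0.5848 -0.0901  0.0738] rect [584.7 -87.1] [17.  46.6] 24.0
tube/foot [254. 264.] 2489 med [0.5818 0.0134 0.0746] rect [581.8   8.9] [ 32.4 135.6] 10.5
block [ 60. 120.] 28481 med [ 0.8033 -0.0966  0.0412] rect [806.3 -80.4] [252.  127.3] 89.2
block [255. 363.] 339 med [0.5487 0.1812 0.04  ] rect [548.1 185.2] [55.1 19.1] 10.2
blue [238.  55.] 333 med [ 0.6333 -0.1859  0.0901] rect [ 632.  -187.2] [24.2 13.1] 38.1
blue [261.  78.] 1451 med [ 0.6081 -0.1689  0.0902] rect [ 616.3 -174.7] [43.2 36.5] 10.6
```

View pics/wr7.png

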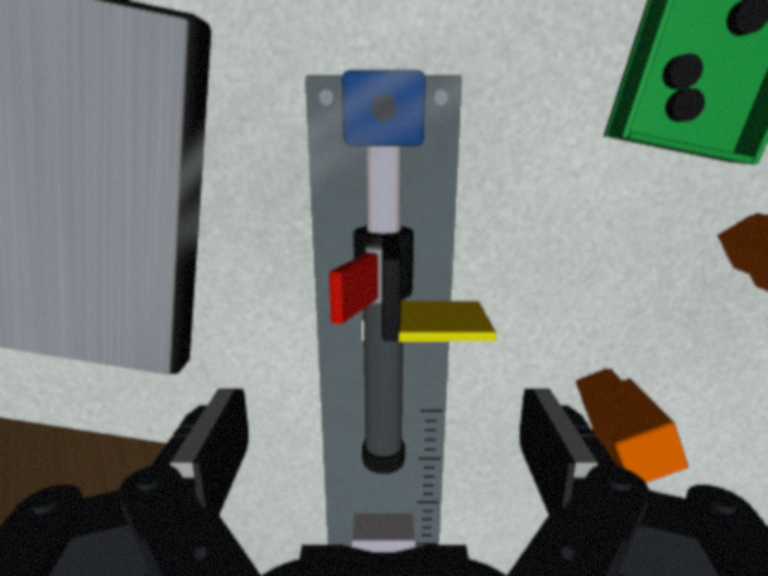

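Call:
step_arm --deltas "0 .0007 -.004 0 0 0;.025 0 0 0 0 0;.025 0 0 0 0 0;.025 0 0 0 0 0;.025 0 0 0 0 0;.015 0 0 0 0 0;.012 0 0 0 0 0;0 0 0 0 0 0;0 0 0 0 0 0"

```text
t: 12.35
tool_pos: [0.5994, -0.0859, 0.1044]
ee_rot: [0.45, -0.545, 0.45, 0.546]
force: [-0.6, 0.3, 0.6]
width: 0.0855
```

```bash
python3 w.py wr8; python3 go.py .5997 -.0871 .103 -169.2
```

```text
12.35 [ 0.5994 -0.0859  0.1044] [ 0.12  0.43  0.03  0.   -1.17  0.08] [-0.6  0.3  0.6] 0.08551216688591325
12.4 dtool [ 0.0024  0.0006 -0.0009] [ 0.0028 -0.0006  0.0009] F [ 0.3 -0.2 -0.1] w 0.0855
```

View pics/wr8.png

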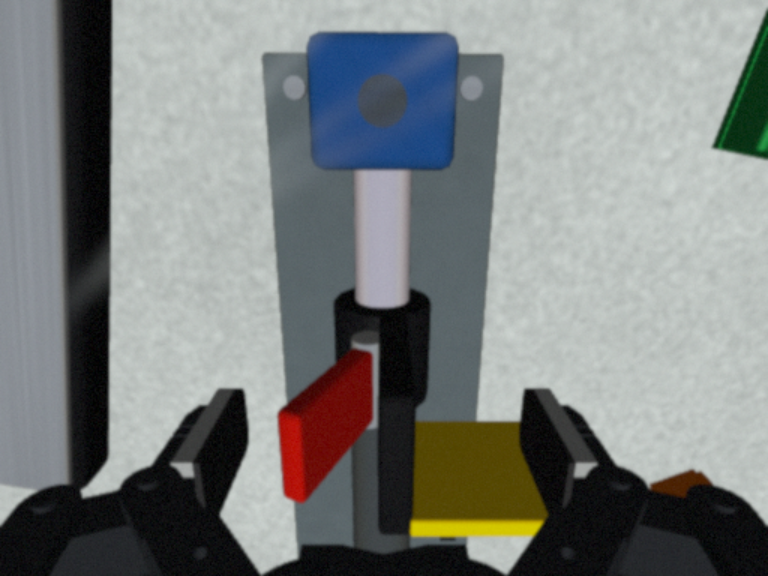

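Call:
step_arm --deltas "0 .0005 .005 0 0 0;0 0 .005 0 0 0;0 0 .005 0 0 0;0 0 .005 0 0 0;0 0 .005 0 0 0;0 0 0 0 0 0"

```text
t: 12.9
tool_pos: [0.5947, -0.0616, 0.1052]
ee_rot: [-0.45, 0.546, -0.45, -0.545]
force: [2.0, -2.8, 2.1]
width: 0.0852
```

```bash
python3 w.py wr9; python3 go.py .5997 -.0871 .103 -169.2
```

```text
12.9 [ 0.5947 -0.0616  0.1052] [ 0.16  0.41  0.01  0.   -1.16  0.03] [ 2.  -2.8  2.1] 0.08517014887117995
12.95 dtool [ 0.002  -0.0002 -0.0258] [ 0.0021 -0.0002  0.0008] F [ 1.4 -2.2  2.3] w 0.0851
```

View pics/wr9.png

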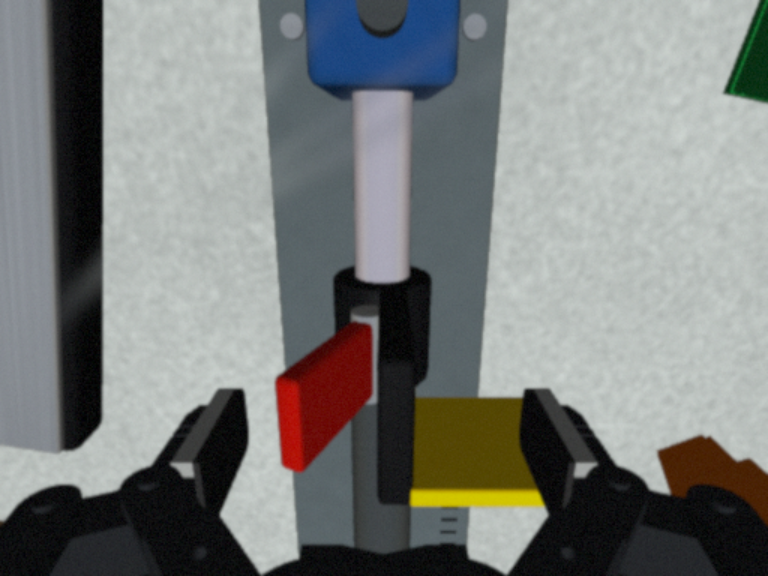

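Call:
step_arm --deltas "0 0 .008 0 0 0;0 0 .01 0 0 0;0 0 .01 0 0 0;0 0 .01 0 0 0;0 0 .01 0 0 0;0 0 .01 0 0 0;0 0 .01 0 0 0;0 0 .01 0 0 0;0 0 .008 0 0 0;0 0 0 0 0 0"

```text
t: 13.78
tool_pos: [0.5778, 0.0238, 0.1045]
ee_rot: [0.45, -0.545, 0.45, 0.546]
force: [1.9, -2.8, 2.0]
width: 0.0854
```

```bash
python3 w.py wr10; python3 go.py .5447 .204 .103 -169.2; python3 -c "
from h import *
im,d,K,T=cam('side'); save('s10',im[150:300,170:340],4)"
```

```text
13.7833 [0.5778 0.0238 0.1045] [ 0.31  0.38 -0.05 -0.   -1.15 -0.12] [ 1.9 -2.8  2. ] 0.08544453609691735
13.8333 dtool [ 0.0014 -0.0018  0.1838] [ 0.0025  0.0004 -0.0004] F [ 1.2 -3.4  2.9] w 0.0854
```

View pics/wr10.png

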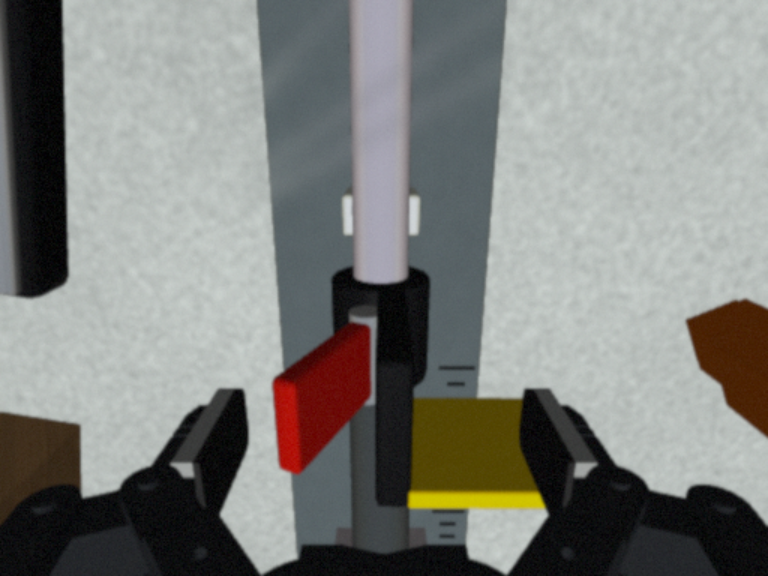

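View pics/s10.png

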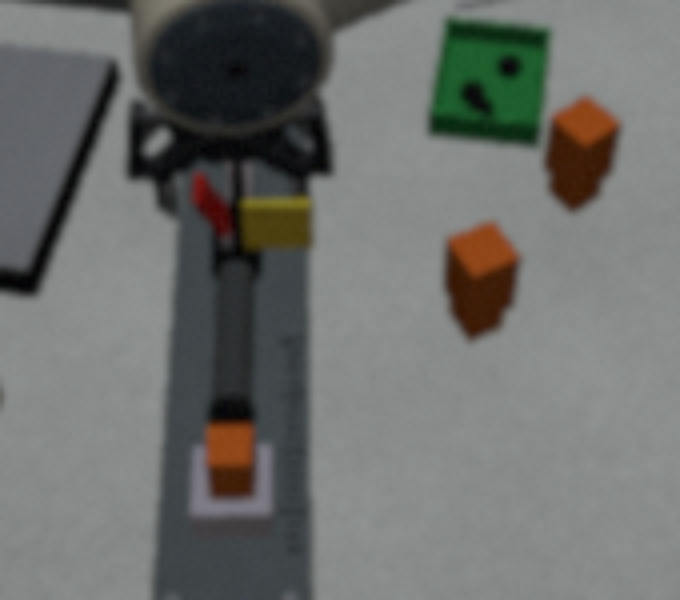

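Call:
step_arm --deltas "0 -.0015 .004 0 0 0;0 0 .004 0 0 0;0 0 .002 0 0 0;0 0 0 0 0 0"

```text
t: 14.22
tool_pos: [0.5767, 0.032, 0.1039]
ee_rot: [0.45, -0.544, 0.451, 0.546]
force: [-1.1, -3.1, 1.3]
width: 0.0851
```

Call:
step_arm --deltas "0 0 .001 0 0 0;0 0 .001 0 0 0;0 0 0 0 0 0"

```text
t: 14.47
tool_pos: [0.5765, 0.0338, 0.1039]
ee_rot: [0.45, -0.545, 0.451, 0.546]
force: [-1.5, -4.4, 0.6]
width: 0.0854
```

Call:
step_arm --deltas "0 0 .001 0 0 0;0 0 0 0 0 0"

```text
t: 14.63
tool_pos: [0.5763, 0.0348, 0.1039]
ee_rot: [0.45, -0.545, 0.451, 0.546]
force: [-2.8, -4.7, 0.8]
width: 0.0854
```

Call:
step_arm --deltas "0 0 .001 0 0 0;0 0 0 0 0 0"

```text
t: 14.8
tool_pos: [0.5761, 0.0358, 0.1039]
ee_rot: [0.45, -0.545, 0.451, 0.546]
force: [-2.5, -4.3, 1.4]
width: 0.0852
```

Call:
step_arm --deltas "0 0 .001 0 0 0;0 0 0 0 0 0"

```text
t: 14.97
tool_pos: [0.576, 0.0368, 0.1039]
ee_rot: [0.45, -0.545, 0.451, 0.546]
force: [-2.5, -5.1, 1.1]
width: 0.0854
```

Call:
step_arm --deltas "0 0 .001 0 0 0;0 0 0 0 0 0"

```text
t: 15.13
tool_pos: [0.5758, 0.0378, 0.1039]
ee_rot: [0.45, -0.545, 0.451, 0.546]
force: [-2.2, -4.7, 1.0]
width: 0.0855
```

Call:
step_arm --deltas "0 0 .001 0 0 0;0 0 0 0 0 0"

```text
t: 15.3
tool_pos: [0.5756, 0.0386, 0.1039]
ee_rot: [0.45, -0.545, 0.451, 0.545]
force: [-2.8, -5.7, 0.6]
width: 0.0852
```

Call:
step_arm --deltas "0 0 .001 0 0 0;0 0 0 0 0 0"

```text
t: 15.47
tool_pos: [0.5756, 0.0386, 0.104]
ee_rot: [-0.449, 0.545, -0.451, -0.545]
force: [-0.9, -8.1, 0.0]
width: 0.0854
```

```bash
python3 -c "
from h import *
im,d,K,T=cam('side'); save('s11',im[235:295,200:260],10)
print(sense()['force'])"
```

```text
[-1.06874248 -8.78749334  0.14464884]
```

View pics/s11.png

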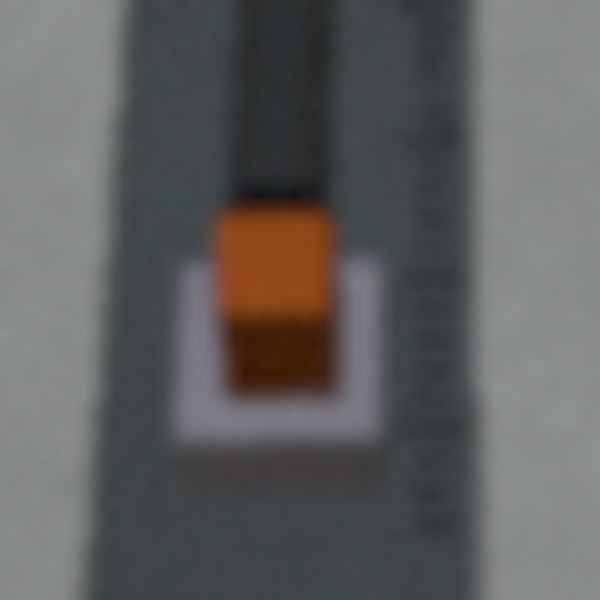

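Contact: TCP stopped at y=0.0386 while the force rose to ~9 N, and the side view shows the foot against the plug at crop (275,200). Add slight preload and squeeze.

Call:
step_arm --deltas "0 0 .001 0 0 0;0 0 0 0 0 0"

```text
t: 15.68
tool_pos: [0.5756, 0.0386, 0.104]
ee_rot: [-0.449, 0.546, -0.452, -0.545]
force: [0.0, -12.6, 0.4]
width: 0.0855
```

Call:
step_arm --deltas "0 0 0 0 0 0;0 0 0 0 0 0;0 0 0 0 0 0;0 0 0 0 0 0;0 0 0 0 0 0;0 0 0 0 0 0;0 0 0 0 0 0;0 0 0 0 0 0;0 0 0 0 0 0;0 0 0 0 0 0;0 0 0 0 0 0;0 0 0 0 0 0" --claw 0

```text
t: 16.68
tool_pos: [0.5759, 0.0387, 0.1053]
ee_rot: [-0.45, 0.546, -0.451, -0.544]
force: [-3.6, -12.4, 5.4]
width: 0.0163
```

```bash
python3 w.py wr12; python3 go.py .5447 .204 .103 -169.2; python3 -c "
from h import *
im,d,K,T=cam('side'); save('s12',im[180:295,170:290],6)"
```

```text
16.6833 [0.5759 0.0387 0.1053] [ 0.34  0.38 -0.05  0.   -1.15 -0.15] [ -3.6 -12.4   5.4] 0.01629946353007508
16.7333 dtool [ 0.0018 -0.0004  0.1683] [ 0.0008 -0.0032 -0.0004] F [ -3.5 -12.3   5.3] w 0.0162
```

View pics/wr12.png

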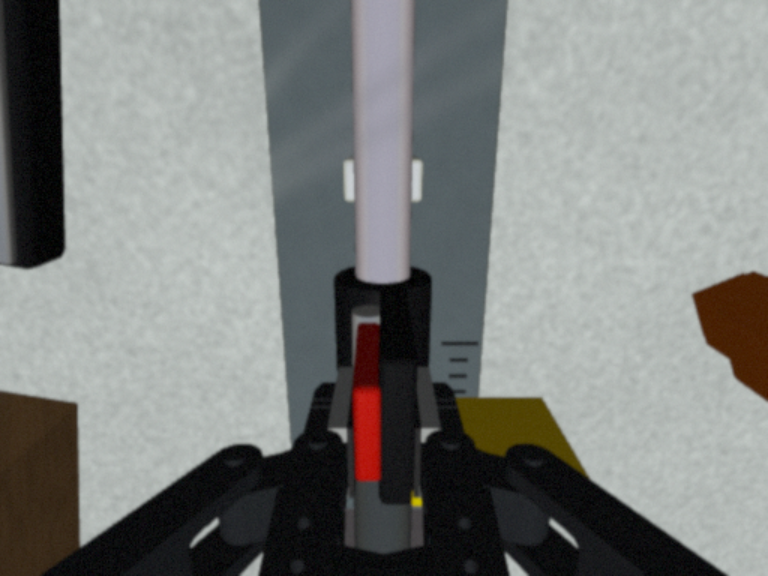

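View pics/s12.png

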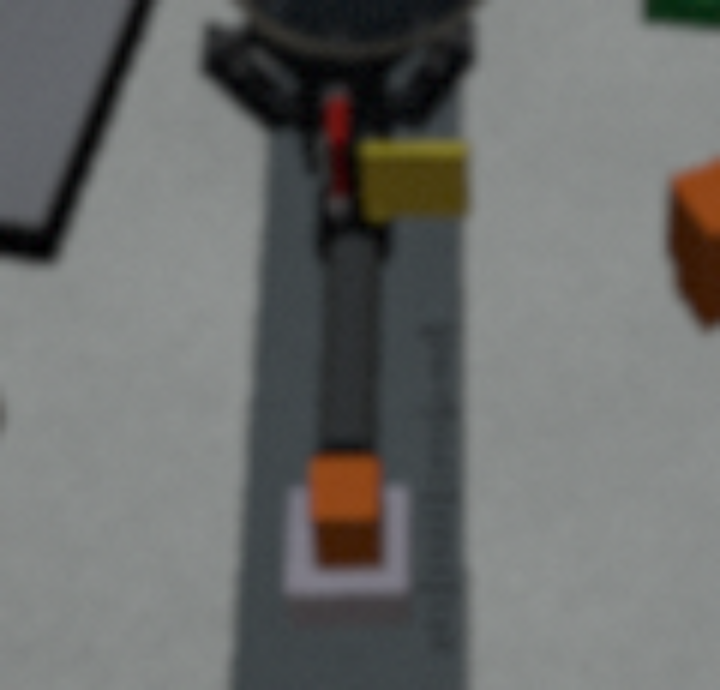

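The wrist view shows the lever flat on the upright at (368,400) between the pads, fin still against the finger; the side view shows the foot on the plug at (345,455).

Call:
step_arm --deltas "0 0 0 0 0 0;0 0 0 0 0 0;0 0 0 0 0 0;0 0 0 0 0 0;0 0 0 0 0 0;0 0 0 0 0 0"

```text
t: 17.28
tool_pos: [0.576, 0.0387, 0.1053]
ee_rot: [-0.45, 0.546, -0.451, -0.544]
force: [-4.7, -12.0, 5.4]
width: 0.0162
```

Run:
```python
from h import *
im,d,K,T=cam("side");W=cloud(d,K,T);hsv=cv2.cvtColor(im,cv2.COLOR_RGB2HSV)
m=(hsv[...,0]<22)&(hsv[...,1]>150)&(abs(W[...,0]-.545)<.03)&(abs(W[...,1]-.204)<.03)&(W[...,2]>.08)
print("plug top",np.median(W[m],0).round(4),m.sum())
m=((hsv[...,0]<6)|(hsv[...,0]>174))&(hsv[...,1]>150)&(abs(W[...,0]-.58)<.06)&(abs(W[...,1]-.04)<.06)
P=W[m];ex=np.array([np.cos(PSI),np.sin(PSI)])
print("lever jigx",((P[:,:2]-[.5446,.2042])@ex).round(3)[::4],P[:,2].round(3)[::4])
s=sense();print(s["t"],s["force"].round(1),s["width"],s["tool_pos"].round(4)); print(hand_in())
```

```text
plug top [0.5428 0.209  0.0872] 121
lever jigx [ 0.007  0.009 -0.002  0.002  0.007  0.009 -0.002 -0.002 -0.002  0.007
  0.001  0.006 -0.001 -0.   ] [0.14  0.147 0.14  0.136 0.139 0.144 0.138 0.14  0.137 0.129 0.132 0.108
 0.116 0.104]
17.3333 [ -4.9 -11.7   4.9] 0.01583190731547059 [0.5759 0.0387 0.1053]
the job is handed in; nothing more can be done
None
```

I did the job in the order asked and handed it in at 17.3 s with the gripper still squeezing. The smallest orange plug is home in the socket and released. The leg is held against it, with the cam lever shut.

**Plug:** its top read 88.6 mm right after release and 87 mm at the end, against 88 mm expected.

**Leg:** I pushed the fin until the arm stopped advancing and the push force rose from about 4–5 N to 12 N. The side picture showed the foot against the plug, and the push stayed steady at about 12 N.

**Lever:** it lies flat on the upright in the wrist picture.

**Disagreements:**
- The fingers closed to 16.2 mm, then 15.8 mm, although the upright and lever are given as 18 mm thick. I put this down to give in the pads, since the 32 mm plug head also read about 31.2 mm.
- The top and side cameras put the plug and block 2–6 mm apart from each other. I used the wrist camera for the grasp and the fit.
- A last side-camera check placed the plug about 5 mm further along than the wrist camera had. It was taken from only a few pixels, and I did not follow it up.

I left the other things on the bench alone, but took no final picture of the whole bench to confirm it.

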